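# Shake the last grinding cylinders out of an upturned jar

## Robot

A 6-joint arm with a two-finger parallel gripper is mounted at the origin on the work surface; the furniture and walls round the work are solid. World frame = base frame: x ahead of the robot, y to its left, z up, the work surface at z = 0. Lengths are in m, angles in rad, forces in N, time in s.
With the tool pointing down it reaches from about 0.25 to 0.8 m from the base axis. Payload 3.9 kg.
Tool frame: the origin (TCP) lies between the finger pads; the fingertips stand 25 mm ahead of it and the grasp point (between the pads) lies 6 mm ahead of it; z points along the fingers, y is the line along which they close (so a half turn about z gives the same grasp; the last joint's range is limited). The gripper opens to 85 mm and grips with 20 to 120 N. Pads are 22 mm wide; open, the fingers measure 114 mm over their backs; the gripper's body (76 mm by 85 mm) begins 54 mm behind the grasp point. The pads swing forward as they close: fully open they stand 13 mm farther back than shut.
Start: joints at [1.255, 0.26, -0.138, 1.173, 0, 1.571], TCP at [0.163, 0.499, 0.256] pointing down, gripper open.
Joint ranges: [-2.78, 2.78], [-0.83, 1.72], [-1.28, 1.37], [-1.9, 2.12], [-1.57, 1.48], [-3.14, 3.14]. Speed limits (rad/s): [2.57, 2.57, 3.14, 3.14, 3.14, 3.14].

## Interface

Orientations are given as a unit quaternion [x, y, z, w].
In Python, from bench import bot gives the robot as it stands. The module is installed in compiled form; this text tells all that it offers.
- The arm moves only by the shell command python3 -m pendant 'ROWS' [OPENING]. ROWS is JSON, a list of rows, each a list of 2 entries, a list of its own where there are three numbers: the shift along the world's x, y, z in cm, then the turn, a rotation vector about the world's x, y, z in degrees. In form: [[[tx, ty, tz], [wx, wy, wz]], ...]. A call has 1 to 20 rows; each row shifts and turns the commanded pose from where the row before left it; what a row does not reach is not made up. A row lasts 1/10 s, in which the tool goes at most 50 mm and 8.59 degrees, less where a joint would pass 70% of its speed; a pose out of reach is approached as far as the arm can. A call with a gripper value outside its range is refused whole. OPENING is the finger opening in cm, from 0 to 8.54, set as the call begins (- or left out, the last holds). The fingers move at their own pace and stop on an object; the grip force is fixed at half the most. Time passes only in rows, so rows that do not move let the fingers close. It gives the time, the measured TCP pose, the force, the opening and the grip force at its end, in the units of the state.
- bot.state(): the state, without advancing time (a new reading comes with each control period).
- bot.read_camera(name): name is "side" or "top" or "wrist"; returns the picture (384x512x3 uint8, blue, green, red); there is no depth.
- bot.camera_model(name): a dict with "mtx" (3x3 intrinsics, pixels), "T" (4x4, takes a point from camera to world coordinates). Camera axes: x right, y up, looking along -z (the intrinsics and any distortion apply to the point x, -y, -z); pixel columns grow to the right and rows downward; lengths in m; the calibration is good to about 2 mm. A picture is of the moment at which its call begins: read the wrist's pose just before it. camera_model takes no time and is no camera call; for the wrist camera it gives the pose at the moment of the call.
- bot.close_job(): hands the job in; it is judged then, once.
Trained networks look in the newest picture that a camera, given by its name, has taken for a name from the list of things; names that differ only in an ending like _2 or _b are one class to them, and where a whole thing is asked for, a point or a joint stands for the part that bears it (a point fixed in the world has none). Each returns a list of dicts, best first, with "confidence" (0 to 1); they miss things now and then, are a little off and sometimes report something else, mostly with a low value. They report only what shows in the picture. A call takes as long as a camera call. They do not tell look-alikes from the thing itself.
- bot.regions_of(camera, thing): "mask" (384x512 bool, what is visible of it) and "rect" ([left, top, right, bottom] in pixels, round what is visible of it).
- bot.tip_of(camera, thing): "uv" ([column, row] in pixels: a listed point, or the origin of a listed thing).
The state is a dict: "t": time; "q": joint angles; "joint_velocities": joint speeds; "effort": joint torques, N m; "ee_pos": TCP position; "ee_rot": TCP orientation; "contact_force": force on the tool from outside, world axes, zero at the start; "ft_torque": the same for the moment, N m; "opening": finger opening in m; "finger_force": force on a finger pad.
Only numpy, scipy, OpenCV 4.12 (cv2) and the standard library are available. Lean on these libraries where they do the work, as an engineer would, in place of code of your own. Each camera call takes 0.05 s, during which the arm holds its last target. There are 200 camera calls.

## Task

The steel grinding jar standing mouth-down on the ribbed draining rack still has grinding cylinders hung up behind its shoulder. Lift it by its square boss, hold it over the square tray and shake or rock it, still mouth-down, until its felt weight stops dropping and every cylinder lies in the tray. Then set the empty jar mouth-down near the middle of the rack again without dropping it, and leave the brass weight, the stopper, the tins and the dropper bottle where they stand.

Things in the scene. Friction and masses are not known exactly. Their poses are not given: they have to be found in the camera images.
- jar: plain steel grinding jar standing mouth-down. Origin: centre of its mouth (lowest face), z up to the closed end. Body 110 mm diameter, 10 to 70 mm above the origin; below it the neck it stands on, 70 mm outside, 60 mm inside. On the closed end a square boss 36 x 36 mm, sides along the jar's x and y, 70 to 115 mm above the origin. Empty it weighs 0.34 to 0.46 kg (varies)
- jar_shoulder (a point): on the jar's axis, 18 mm above its origin: top of the inside ledge, 21 mm wide, round the 60 mm mouth (inside width 102 mm). The ledge slopes 8 degrees down AWAY from the mouth: cylinders on it stay while the jar is level or moved gently, and slide when it leans over 17 to 22 degrees or is shaken sideways as hard
- jar_mouth (a point): centre of the mouth (the jar's origin). When the jar leans, cylinders on the high side slide into the mouth and drop out, those on the low side stay at the wall until the jar leans the other way. Leaning it 35 degrees to one side, then to the opposite side, with a short pause at each, two or more times over, clears it
- jar_boss (a point): centre of the jar's square boss, 92.5 mm above the jar's origin on its axis: where to grip, fingers on two opposite flat sides 36 mm apart, from above
- slug_0: polished steel grinding cylinder 22 mm diameter, 26 mm long, 80 g (0.78 N); one of three, all alike, all in the jar at the start, standing on the inside shoulder and hidden from view. Origin: centre of one end face; z along its axis
- slug_1: polished steel grinding cylinder 22 mm diameter, 26 mm long, 80 g (0.78 N); one of three, all alike, all in the jar at the start, standing on the inside shoulder and hidden from view. Origin: centre of one end face; z along its axis
- slug_2: polished steel grinding cylinder 22 mm diameter, 26 mm long, 80 g (0.78 N); one of three, all alike, all in the jar at the start, standing on the inside shoulder and hidden from view. Origin: centre of one end face; z along its axis
- tray: square aluminium tray, fixed to the bench, 180 x 180 mm outside, walls 3 mm, rim 43 mm above the bench, floor 3 mm thick. Origin: centre of its underside, on the bench; x and y along its sides. Beware: to its right and nearer the robot, centred some 0.26 m ahead of the robot and 0.12 m to its right, stands a mixer 0.51 m tall
- rack: square grey ribbed draining rack, fixed, 130 x 130 mm and 16 mm high, the jar stands on it at the start. Origin: centre of its underside, on the bench; ribs along x
- rack_top (a point): centre of the rack's top, on the ribs, 16 mm above the bench
- weight: brass calibration weight with knob, 30 mm diameter, 53 mm high, stands near the back edge; leave alone. Origin: centre of its underside
- stopper: rubber stopper 31 mm diameter, 26 mm high, stands to the right; leave alone. Origin: centre of its underside
- tin_5: lidded aluminium tin 67 mm diameter, 38 mm high; leave alone. Origin: centre of its underside
- tin_6: open aluminium tin 64 mm diameter, 36 mm high; leave alone. Origin: centre of its underside
- dropper: small brown dropper bottle 35 mm diameter, 108 mm high; leave alone. Origin: centre of its underside
Things that resemble listed ones, but are neither listed nor needed, are in the scene too. Of the things that look like the rack, the larger one is meant.

How it is judged:
By the outcome, as a careful person would: the job done as asked, in the order asked, and still so for the second after the job is handed in, with the robot touching nothing.
It also fails if it takes over 72 s, if anything falls off the work surface, if the arm or the gripper's body presses on something with over 40 N, if the wrist force passes 120 N, or if a joint passes its speed limit or range.

## Working session

There is one attempt and no reset: what is moved stays moved. The work goes in short steps, Python scripts to look and compute and a shell command to move; the robot and the scene stay as the last step left them, time stands still between calls to the robot, and variables do not carry over. Pictures are saved under pics/ and viewed, at most 10 in all, crops included, and the job is handed in when it is done.

```bash
mkdir -p pics
cat > h.py <<'E'
from bench import bot
import numpy as np, cv2
def ray(cam,uv,m=None):
    m=m or bot.camera_model(cam); K=np.array(m["mtx"]);T=np.array(m["T"])
    p=np.linalg.solve(K,[uv[0],uv[1],1.]); d=T[:3,:3]@[p[0],-p[1],-p[2]]
    return T[:3,3],d/np.linalg.norm(d)
def atz(cam,uv,z):
    o,d=ray(cam,uv); return o+d*(z-o[2])/d[2]
def tri(rs):
    A=np.zeros((3,3));b=np.zeros(3)
    for o,d in rs:
        P=np.eye(3)-np.outer(d,d);A+=P;b+=P@o
    x=np.linalg.solve(A,b)
    return x,[np.linalg.norm((np.eye(3)-np.outer(d,d))@(x-o)) for o,d in rs]
E
python3 - <<'E'
from h import *
np.set_printoptions(precision=3,suppress=True)
im=[bot.read_camera(c) for c in("top","side")]
for n in ["jar_boss","jar_mouth","jar","tray","rack_top","rack","weight","stopper","tin_5","tin_6","dropper"]:
    r={}
    for c in("top","side"):
        l=bot.tip_of(c,n); print(n,c,[(np.round(a["uv"]),round(a["confidence"],2)) for a in l[:3]])
        if l:r[c]=ray(c,l[0]["uv"])
    if len(r)==2: print("   ",*tri(list(r.values())))
cv2.imwrite("pics/top.png",im[0]);cv2.imwrite("pics/side.png",im[1])
print(bot.state())
for c in("top","side"):print(np.array(bot.camera_model(c)["T"]))
E
```

```text
jar_boss top [(array([226., 174.]), 0.76)]
jar_boss side [(array([235., 219.]), 0.67), (array([286., 200.]), 0.28)]
    [ 0.569 -0.019  0.098] [np.float64(0.00408550828821822), np.float64(0.004085508288217809)]
jar_mouth top [(array([226., 177.]), 0.67)]
jar_mouth side []
jar top [(array([230., 180.]), 0.67)]
jar side [(array([233., 249.]), 0.98)]
    [ 0.57  -0.024 -0.002] [np.float64(0.0011063186565441036), np.float64(0.0011063186565442292)]
tray top [(array([161., 207.]), 0.91)]
tray side [(array([257., 329.]), 0.88), (array([160., 296.]), 0.22)]
    [ 0.479  0.188 -0.003] [np.float64(0.0008946023807344936), np.float64(0.0008946023807346076)]
rack_top top [(array([222., 181.]), 0.94), (array([298., 170.]), 0.88), (array([291., 213.]), 0.18)]
rack_top side [(array([235., 248.]), 0.96), (array([240., 187.]), 0.76)]
    [ 0.562 -0.002  0.023] [np.float64(0.00023640432366614657), np.float64(0.00023640432366631365)]
rack top [(array([222., 182.]), 0.96), (array([301., 172.]), 0.71), (array([226., 179.]), 0.21)]
rack side [(array([243., 189.]), 0.78), (array([234., 251.]), 0.75)]
    [ 
[... 1037 characters left out ...]
, 'q': array([ 1.255,  0.26 , -0.138,  1.173, -0.   ,  1.571]), 'joint_velocities': array([ 0.001,  0.002, -0.   ,  0.   ,  0.   , -0.001]), 'effort': array([ -0.001, -40.562,  25.424,   0.001,  -0.   ,  -0.   ]), 'ee_pos': array([0.163, 0.499, 0.256]), 'ee_rot': array([ 0.157,  0.988, -0.   ,  0.   ]), 'contact_force': array([ 0.052, -0.071, -0.047]), 'ft_torque': array([0.029, 0.01 , 0.09 ]), 'finger_force': 0.0, 'opening': 0.08521804203427281}
[[ 0.022  0.996 -0.085  0.443]
 [-1.     0.024  0.02  -0.093]
 [ 0.022  0.084  0.996  1.132]
 [ 0.     0.     0.     1.   ]]
[[-0.984  0.123 -0.133  0.4  ]
 [-0.18  -0.614  0.768  0.777]
 [ 0.013  0.779  0.626  0.831]
 [ 0.     0.     0.     1.   ]]
```

View pics/top.png

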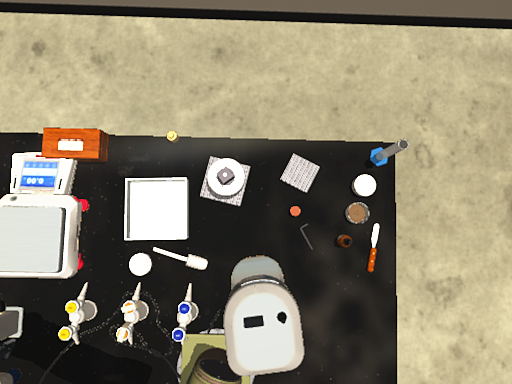

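View pics/side.png

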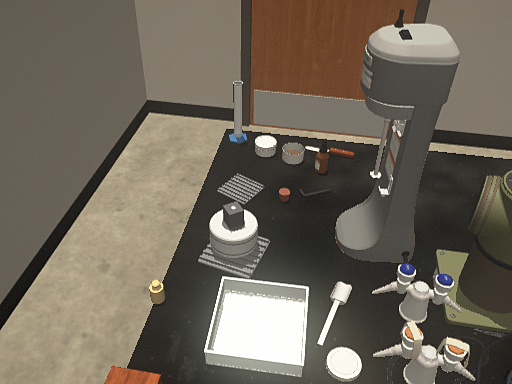

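The top view shows the jar on the larger rack with its boss at about (226,175). The tray is at (157,209), the small look-alike rack at (300,172), and the mixer head covers (225–300, 255–370). The side view agrees: boss (235,215), tray (257,325). I'll raise the arm and approach from the left.

```bash
python3 -m pendant '[[[0,0,5],[0,0,0]],[[0,0,5],[0,0,0]],[[2,-2.6,0],[0,0,-4]],[[2,-2.6,0],[0,0,-4]],[[2,-2.6,0],[0,0,-4]],[[2,-2.6,0],[0,0,-4]],[[2,-2.6,0],[0,0,-4]],[[2,-2.6,0],[0,0,-4]],[[2,-2.6,0],[0,0,-4]],[[2,-2.6,0],[0,0,-4]],[[2,-2.6,0],[0,0,-4]],[[2,-2.6,0],[0,0,-4]],[[2,-2.6,0],[0,0,-4]],[[2,-2.6,0],[0,0,-4]],[[2,-2.6,0],[0,0,-4]],[[2,-2.6,0],[0,0,-4]],[[2,-2.6,0],[0,0,-4]],[[2,-2.6,0],[0,0,-4]],[[2,-2.6,0],[0,0,-4]],[[2,-2.6,0],[0,0,-4]]]'
python3 - <<'E'
from h import *
np.set_printoptions(precision=3,suppress=True)
w=bot.read_camera("wrist");cv2.imwrite("pics/w1.png",w)
m=bot.camera_model("wrist");print(np.array(m["T"]))
for n in ["jar_boss","rack_top","tray"]:
    print(n,[(np.round(a["uv"]),round(a["confidence"],2)) for a in bot.tip_of("wrist",n)[:3]])
t=bot.read_camera("top");s=bot.read_camera("side");cv2.imwrite("pics/ts.png",np.vstack([t[100:384,60:400],s[0:316,140:480]]))
print(bot.state()["q"])
E
```

```text
t: 3.2
ee_pos: [0.5237, 0.0298, 0.3563]
ee_rot: [0.709, 0.705, 0.0, 0.0]
contact_force: [0.4, -0.0, -0.0]
opening: 0.085
finger_force: 0.0
[[ 1.     0.011  0.002  0.528]
 [-0.011  0.953  0.304  0.105]
 [ 0.002 -0.304  0.953  0.474]
 [ 0.     0.     0.     1.   ]]
jar_boss [(array([291., 205.]), 0.88)]
rack_top [(array([288., 293.]), 0.97)]
tray [(array([218.,  48.]), 0.79)]
[0.06  0.237 0.089 1.423 0.    1.632]
```

View pics/w1.png

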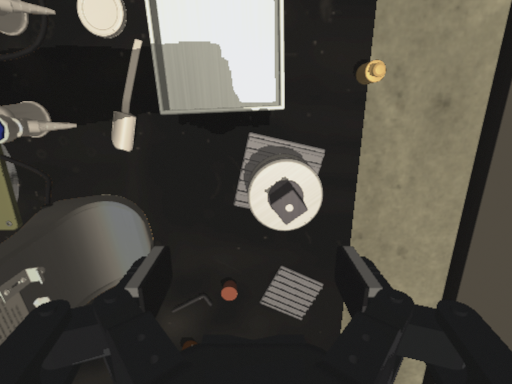

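View pics/ts.png

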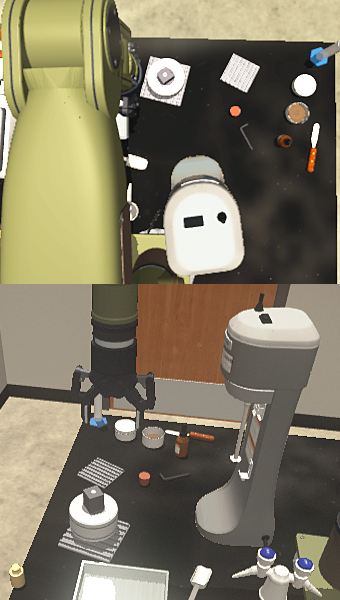

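The wrist view shows the boss top with its centre dot at (289,208). The jar stands on the larger rack, spanning about (235–325, 135–215), and the small rack is at (292,293). The arm clears the mixer. I'll zoom in to get the boss corners.

Run:
```python
import cv2,numpy as np
w=cv2.imread("pics/w1.png")[130:240,230:335];t=cv2.imread("pics/top.png")[150:210,195:255];s=cv2.imread("pics/side.png")[195:260,205:270]
f=lambda a:cv2.resize(np.clip(a.astype(float)*1.5,0,255).astype('uint8'),None,fx=5,fy=5,interpolation=cv2.INTER_CUBIC)
a,b,c=f(w),f(t),f(s[:50])
W=np.zeros((550,850,3),'uint8');W[:550,:525]=a;W[:300,525:825]=b;W[300:550,525:850]=c;cv2.imwrite("pics/z.png",W[:,:800])
```

```text
(no output)
```

View pics/z.png

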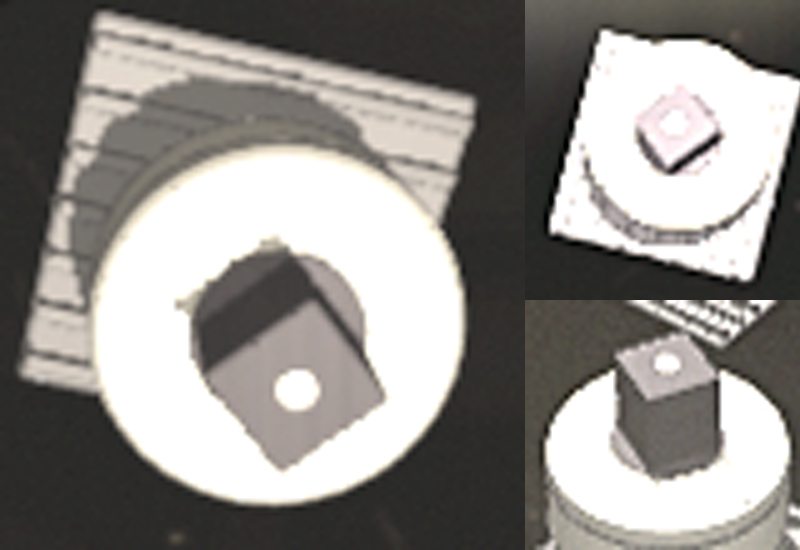

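The zoom shows the boss dot at wrist (289.4,208.0), top (225.0,174.4) and side (233.4,207.6). The boss top corners and rack corners are also clear. Next I'll compute positions from these.

Run:
```python
from h import *
np.set_printoptions(precision=4,suppress=True)
R=[ray("wrist",(289.4,208)),ray("top",(225,174.4)),ray("side",(233.4,207.6))]
print(tri(R),tri(R[:2]),tri([R[0],R[2]]),tri(R[1:]))
W=lambda a,b:(a/5+230,b/5+130)
z=.131
P=[atz("wrist",W(*p),z) for p in[(205,372),(315,300),(385,398),(283,470)]]
print(np.array(P),np.mean(P,0))
for i in range(4):
    d=P[(i+1)%4]-P[i];print(np.linalg.norm(d),np.degrees(np.arctan2(d[1],d[0])))
Q=[atz("wrist",W(*p),.016) for p in[(97,12),(475,98),(20,378)]];print("rack w",np.array(Q),(Q[1]+Q[2])/2, np.linalg.norm(Q[1]-Q[0]))
Q=[atz("top",p,.016) for p in[(210.2,156),(250,165),(240.4,206),(200.6,197)]];print("rack t",np.mean(Q,0),np.linalg.norm(Q[1]-Q[0]))
print("tray",[atz("top",p,.043) for p in [(125,179),(188,177),(189,240),(126,242)]])
l=bot.tip_of("wrist","rack_top");print([atz("wrist",a["uv"],.016) for a in l])
```

```text
(array([ 0.5692, -0.018 ,  0.1308]), [np.float64(0.0012072276849074304), np.float64(0.0005658923086616168), np.float64(0.0007849272828749656)]) (array([ 0.5699, -0.0183,  0.1271]), [np.float64(0.00039204009008025344), np.float64(0.0003920400900802069)]) (array([ 0.5688, -0.0162,  0.133 ]), [np.float64(0.000705615455332101), np.float64(0.0007056154553320589)]) (array([ 0.5688, -0.0186,  0.1309]), [np.float64(0.00022029289924710698), np.float64(0.00022029289924719987)])
[[ 0.5458 -0.0119  0.131 ]
 [ 0.5735  0.0075  0.131 ]
 [ 0.5927 -0.0191  0.131 ]
 [ 0.5669 -0.0394  0.131 ]] [ 0.5697 -0.0157  0.131 ]
0.03374251217534397 35.04852472884171
0.0328391272187184 -54.03566196859913
0.03281210088350028 -141.8692430516825
0.034631830696068136 127.53550058496357
rack w [[ 0.5168  0.0693  0.016 ]
 [ 0.6394  0.0417  0.016 ]
 [ 0.4895 -0.0546  0.016 ]] [ 0.5645 -0.0064  0.016 ] 0.12565400169227625
rack t [ 0.5633 -0.0117  0.016 ] 0.12650062848163884
tray [array([0.5587, 0.2862, 0.043 ]), array([0.5694, 0.0987, 0.043 ]), array([0.3817, 0.0885, 0.043 ]), array([0.372 , 0.2734, 0.043 ])]
[array([ 0.5895, -0.2323,  0.016 ])]
```

```bash
python3 -m pendant '[[[0.9,-0.96,-1],[0,0,7.36]],[[0.9,-0.96,-1],[0,0,7.36]],[[0.9,-0.96,-1],[0,0,7.36]],[[0.9,-0.96,-1],[0,0,7.36]],[[0.9,-0.96,-1],[0,0,7.36]],[[0,0,-4.5],[0,0,0]],[[0,0,-4.5],[0,0,0]],[[0,0,-4.5],[0,0,0]],[[0,0,0],[0,0,0]],[[0,0,0],[0,0,0]]]'
python3 - <<'E'
from h import *
cv2.imwrite("pics/w2.png",bot.read_camera("wrist"))
s=bot.read_camera("side")[130:290,160:330];cv2.imwrite("pics/s2.png",cv2.resize(s,None,fx=3,fy=3))
E
```

```text
t: 4.55
ee_pos: [0.5675, -0.0162, 0.1718]
ee_rot: [0.448, 0.894, -0.0, -0.001]
contact_force: [0.6, -0.6, 1.2]
opening: 0.0853
finger_force: 0.0
```

View pics/w2.png

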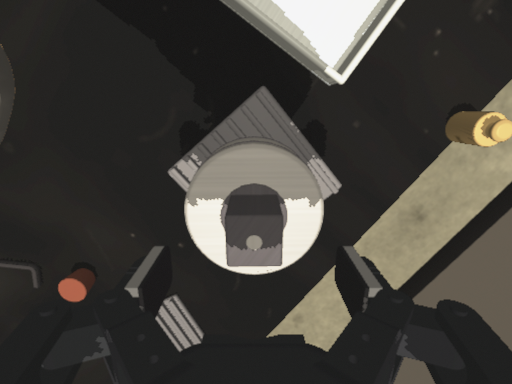

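The boss is square to the fingers and centred between them: dot (254,243), fingers near 150 and 350. I'll make a small correction, descend and grip.

```bash
python3 -m pendant '[[[0.15,-0.17,-2],[0,0,0]],[[0,0,-2],[0,0,0]],[[0,0,-1.5],[0,0,0]],[[0,0,0],[0,0,0]]]' && python3 -m pendant '[[[0,0,0],[0,0,0]],[[0,0,0],[0,0,0]],[[0,0,0],[0,0,0]],[[0,0,0],[0,0,0]],[[0,0,0],[0,0,0]],[[0,0,0],[0,0,0]],[[0,0,0],[0,0,0]],[[0,0,0],[0,0,0]]]' 2
```

```text
t: 5.05
ee_pos: [0.5703, -0.0186, 0.1173]
ee_rot: [0.448, 0.894, 0.0, 0.001]
contact_force: [0.6, 0.1, 0.3]
opening: 0.0855
finger_force: 0.0
t: 5.85
ee_pos: [0.5704, -0.0188, 0.1177]
ee_rot: [0.448, 0.894, 0.0, 0.001]
contact_force: [-0.5, -0.7, 6.9]
opening: 0.0356
finger_force: 59.8
```

```bash
python3 -m pendant '[[[0,0,0.3],[0,0,0]],[[0,0,0.7],[0,0,0]],[[0,0,1],[0,0,0]],[[0,0,1.5],[0,0,0]],[[0,0,1.5],[0,0,0]],[[0,0,1.5],[0,0,0]],[[0,0,1.5],[0,0,0]],[[0,0,1],[0,0,0]],[[0,0,0.7],[0,0,0]],[[0,0,0.3],[0,0,0]],[[0,0,0],[0,0,0]],[[0,0,0],[0,0,0]],[[0,0,0],[0,0,0]],[[0,0,0],[0,0,0]]]'; python3 -c "
from bench import bot
print(bot.state()['contact_force'],bot.state()['q'])"
```

```text
t: 7.25
ee_pos: [0.5692, -0.0187, 0.2157]
ee_rot: [0.448, 0.894, -0.0, -0.001]
contact_force: [-1.0, 0.1, -5.8]
opening: 0.0353
finger_force: 60.6
[-0.97632823  0.07500846 -5.75286611] [-3.27657972e-02  3.55860886e-01 -1.06397788e-01  1.10971246e+00
 -5.38186326e-06  8.97362598e-01]
```

```bash
python3 -m pendant '[[[-0.12,0.26,0],[0,0,0]],[[-0.3,0.64,0],[0,0,0]],[[-0.48,1.03,0],[0,0,0]],[[-0.6,1.29,0],[0,0,0]],[[-0.6,1.29,0],[0,0,0]],[[-0.6,1.29,0],[0,0,0]],[[-0.6,1.29,0],[0,0,0]],[[-0.6,1.29,0],[0,0,0]],[[-0.6,1.29,0],[0,0,0]],[[-0.6,1.29,-0.3],[0,0,0]],[[-0.6,1.29,-0.4],[0,0,0]],[[-0.6,1.29,-0.4],[0,0,0]],[[-0.6,1.29,-0.4],[0,0,0]],[[-0.6,1.29,-0.4],[0,0,0]],[[-0.6,1.29,-0.4],[0,0,0]],[[-0.6,1.29,-0.2],[0,0,0]],[[-0.48,1.03,0],[0,0,0]],[[-0.3,0.64,0],[0,0,0]],[[-0.12,0.26,0],[0,0,0]],[[0,0,0],[0,0,0]]]'
python3 - <<'E'
from h import *
t=bot.read_camera("top");s=bot.read_camera("side");cv2.imwrite("pics/o.png",np.hstack([t[120:384,60:300],s[120:384,120:400]]))
print(bot.state()['contact_force'])
E
```

```text
t: 9.25
ee_pos: [0.4737, 0.1879, 0.1915]
ee_rot: [0.448, 0.894, 0.0, 0.0]
contact_force: [0.1, -0.9, -5.7]
opening: 0.0357
finger_force: 60.6
[-0.53335505 -0.43217367 -5.76582564]
```

View pics/o.png

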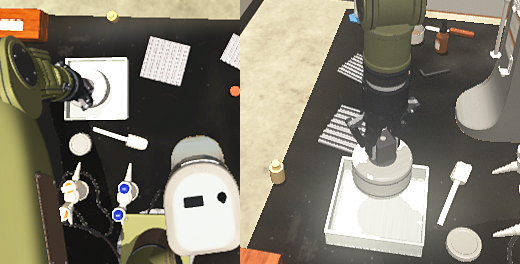

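The jar hangs mouth-down over the tray centre, and the felt weight is 5.8 N. Next I'll rock it ±35° about the mouth.

```bash
python3 -m pendant '[[[0.99,0.74,-0.08],[-4.19,5.61,0]],[[0.98,0.73,-0.22],[-4.19,5.61,0]],[[0.95,0.71,-0.37],[-4.19,5.61,0]],[[0.90,0.67,-0.51],[-4.19,5.61,0]],[[0.85,0.63,-0.65],[-4.19,5.61,0]],[[0,0,0],[0,0,0]],[[0,0,0],[0,0,0]],[[0,0,0],[0,0,0]],[[0,0,0],[0,0,0]],[[0,0,0],[0,0,0]]]'; python3 -c "
from bench import bot
print(bot.state()['contact_force'],bot.state()['q'])"
```

```text
t: 10.35
ee_pos: [0.5201, 0.222, 0.1769]
ee_rot: [0.429, 0.853, -0.267, -0.133]
contact_force: [1.0, -0.4, -5.1]
opening: 0.0351
finger_force: 64.0
[ 1.02428409 -0.41486408 -5.09982363] [ 0.45793581  0.82392139  0.45242721  1.79619566 -0.10455785  1.42120675]
```

```bash
python3 -m pendant '[[[-0.85,-0.63,0.65],[4.19,-5.61,0]],[[-0.90,-0.67,0.51],[4.19,-5.61,0]],[[-0.95,-0.71,0.37],[4.19,-5.61,0]],[[-0.98,-0.73,0.22],[4.19,-5.61,0]],[[-0.99,-0.74,0.08],[4.19,-5.61,0]],[[-0.99,-0.74,-0.08],[4.19,-5.61,0]],[[-0.98,-0.73,-0.22],[4.19,-5.61,0]],[[-0.95,-0.71,-0.37],[4.19,-5.61,0]],[[-0.90,-0.67,-0.51],[4.19,-5.61,0]],[[-0.85,-0.63,-0.65],[4.19,-5.61,0]],[[0,0,0],[0,0,0]],[[0,0,0],[0,0,0]],[[0,0,0],[0,0,0]],[[0,0,0],[0,0,0]],[[0,0,0],[0,0,0]],[[0,0,0],[0,0,0]]]'; python3 -c "
from bench import bot
print(bot.state()['contact_force'],bot.state()['q'])"
```

```text
t: 11.95
ee_pos: [0.428, 0.1533, 0.1738]
ee_rot: [0.427, 0.852, 0.269, 0.135]
contact_force: [-0.1, -0.6, -3.8]
opening: 0.0356
finger_force: 66.0
[-0.05616504 -0.58929605 -3.83124244] [ 0.17552184 -0.09683754 -0.99710347  0.11050108  0.26081237  1.18035751]
```

```bash
python3 -m pendant '[[[0.85,0.63,0.65],[-4.19,5.61,0]],[[0.90,0.67,0.51],[-4.19,5.61,0]],[[0.95,0.71,0.37],[-4.19,5.61,0]],[[0.98,0.73,0.22],[-4.19,5.61,0]],[[0.99,0.74,0.08],[-4.19,5.61,0]],[[0.99,0.74,-0.08],[-4.19,5.61,0]],[[0.98,0.73,-0.22],[-4.19,5.61,0]],[[0.95,0.71,-0.37],[-4.19,5.61,0]],[[0.90,0.67,-0.51],[-4.19,5.61,0]],[[0.85,0.63,-0.65],[-4.19,5.61,0]],[[0,0,0],[0,0,0]],[[0,0,0],[0,0,0]],[[0,0,0],[0,0,0]],[[0,0,0],[0,0,0]],[[0,0,0],[0,0,0]],[[0,0,0],[0,0,0]]]'
```

```text
t: 13.55
ee_pos: [0.5202, 0.2222, 0.1757]
ee_rot: [0.428, 0.853, -0.267, -0.133]
contact_force: [-0.5, 1.3, -3.0]
opening: 0.0351
finger_force: 66.2
```

```bash
python3 -m pendant '[[[-0.85,-0.63,0.65],[4.19,-5.61,0]],[[-0.90,-0.67,0.51],[4.19,-5.61,0]],[[-0.95,-0.71,0.37],[4.19,-5.61,0]],[[-0.98,-0.73,0.22],[4.19,-5.61,0]],[[-0.99,-0.74,0.08],[4.19,-5.61,0]],[[-0.99,-0.74,-0.08],[4.19,-5.61,0]],[[-0.98,-0.73,-0.22],[4.19,-5.61,0]],[[-0.95,-0.71,-0.37],[4.19,-5.61,0]],[[-0.90,-0.67,-0.51],[4.19,-5.61,0]],[[-0.85,-0.63,-0.65],[4.19,-5.61,0]],[[0,0,0],[0,0,0]],[[0,0,0],[0,0,0]],[[0,0,0],[0,0,0]],[[0,0,0],[0,0,0]],[[0,0,0],[0,0,0]],[[0,0,0],[0,0,0]]]'
python3 -m pendant '[[[0.85,0.63,0.65],[-4.19,5.61,0]],[[0.90,0.67,0.51],[-4.19,5.61,0]],[[0.95,0.71,0.37],[-4.19,5.61,0]],[[0.98,0.73,0.22],[-4.19,5.61,0]],[[0.99,0.74,0.08],[-4.19,5.61,0]],[[0,0,0.3],[0,0,0]],[[0,0,0.7],[0,0,0]],[[0,0,1],[0,0,0]],[[0,0,0.7],[0,0,0]],[[0,0,0.3],[0,0,0]],[[0,0,0],[0,0,0]],[[0,0,0],[0,0,0]],[[0,0,0],[0,0,0]],[[0,0,0],[0,0,0]],[[0,0,0],[0,0,0]]]'
python3 - <<'E'
from h import *
f=[]
for i in range(3):
    w=bot.read_camera("wrist");f.append(bot.state()['contact_force'])
print(np.mean(f,0))
s=bot.read_camera("side");cv2.imwrite("pics/p.png",np.hstack([w,cv2.resize(s[250:380,190:326],None,fx=2,fy=2)[:0+260].repeat(1,0) if 0 else cv2.copyMakeBorder(cv2.resize(s[250:380,190:326],None,fx=2,fy=2),0,124,0,0,cv2.BORDER_CONSTANT)]))
for n in("slug_0",):
  for c in("side","wrist"):print(c,[(np.round(a["rect"]),round(a["confidence"],2)) for a in bot.regions_of(c,n)])
E
```

```text
t: 15.15
ee_pos: [0.428, 0.1533, 0.1738]
ee_rot: [0.427, 0.852, 0.269, 0.135]
contact_force: [0.1, 0.0, -2.8]
opening: 0.0353
finger_force: 66.3
t: 16.65
ee_pos: [0.4734, 0.1876, 0.221]
ee_rot: [0.448, 0.894, -0.0, -0.0]
contact_force: [-0.1, 0.4, -3.1]
opening: 0.0355
finger_force: 66.5
[ 0.46311287  0.33227256 -3.65892386]
side [(array([245., 314., 256., 336.]), 0.69), (array([292., 306., 302., 324.]), 0.51)]
wrist [(array([172., 154., 194., 180.]), 0.8), (array([283., 120., 311., 145.]), 0.78)]
```

View pics/p.png

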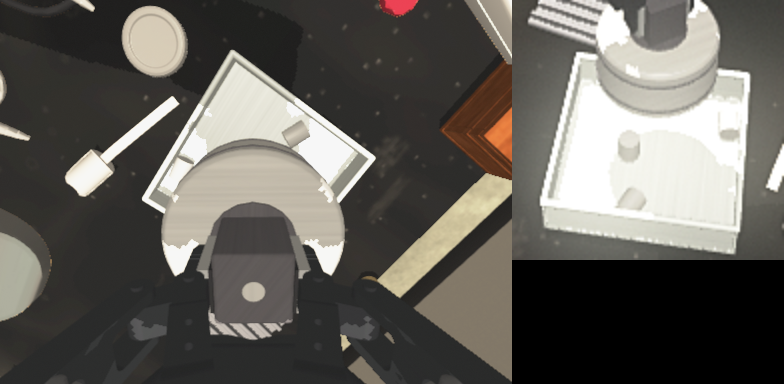

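The side crop shows all three cylinders in the tray, at (629,145), (632,198) and (730,125). The felt weight has levelled at about 3.4 N, 2.3 N below the start, which matches three cylinders. I'll carry the jar back to the rack centre.

```bash
python3 -m pendant '[[[0.12,-0.25,0],[0,0,0]],[[0.29,-0.62,0],[0,0,0]],[[0.46,-0.99,0],[0,0,0]],[[0.575,-1.2375,0],[0,0,0]],[[0.575,-1.2375,0],[0,0,0]],[[0.575,-1.2375,0],[0,0,0]],[[0.575,-1.2375,0],[0,0,0]],[[0.575,-1.2375,0],[0,0,0]],[[0.575,-1.2375,0],[0,0,0]],[[0.575,-1.2375,0],[0,0,0]],[[0.575,-1.2375,0],[0,0,0]],[[0.575,-1.2375,0],[0,0,0]],[[0.575,-1.2375,0],[0,0,0]],[[0.575,-1.2375,0],[0,0,0]],[[0.575,-1.2375,0],[0,0,0]],[[0.575,-1.2375,0],[0,0,0]],[[0.46,-0.99,0],[0,0,0]],[[0.29,-0.62,0],[0,0,0]],[[0.12,-0.25,0],[0,0,0]],[[0,0,0],[0,0,0]]]'
python3 -m pendant '[[[0,0,-0.5],[0,0,0]],[[0,0,-1.2],[0,0,0]],[[0,0,-1.5],[0,0,0]],[[0,0,-1.5],[0,0,0]],[[0,0,-1.5],[0,0,0]],[[0,0,-1.2],[0,0,0]],[[0,0,-0.8],[0,0,0]],[[0,0,-0.5],[0,0,0]],[[0,0,-0.2],[0,0,0]],[[0,0,0],[0,0,0]],[[0,0,0],[0,0,0]]]'
python3 - <<'E'
from h import *
s=bot.read_camera("side");t=bot.read_camera("top")
print(bot.state()['contact_force'])
cv2.imwrite("pics/q.png",np.hstack([cv2.resize(s[190:290,180:300],None,fx=4,fy=4),cv2.resize(t[140:220,180:260],(400,400))])[:,:800])
E
```

```text
t: 18.95
ee_pos: [0.5657, -0.0106, 0.2212]
ee_rot: [0.449, 0.894, 0.0, -0.0]
contact_force: [0.2, -0.4, -3.4]
opening: 0.0356
finger_force: 66.5
t: 20.05
ee_pos: [0.5662, -0.0105, 0.1329]
ee_rot: [0.449, 0.894, 0.0, 0.001]
contact_force: [-0.1, 0.2, -3.4]
opening: 0.0353
finger_force: 66.5
[-0.39160411  0.71758205 -2.71272729]
```

View pics/q.png

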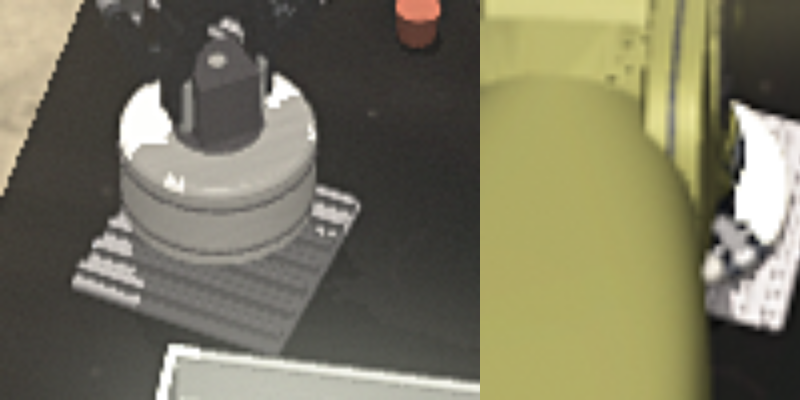

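The jar is level over the rack, about 15 mm above it. I'll lower it until it touches.

```bash
python3 -m pendant '[[[0,0,-0.4],[0,0,0]],[[0,0,-0.4],[0,0,0]],[[0,0,-0.2],[0,0,0]],[[0,0,-0.15],[0,0,0]],[[0,0,-0.1],[0,0,0]],[[0,0,0],[0,0,0]],[[0,0,0],[0,0,0]]]'; python3 -m pendant '[[[0,0,-0.1],[0,0,0]],[[0,0,-0.1],[0,0,0]],[[0,0,0],[0,0,0]],[[0,0,0],[0,0,0]]]'
```

```text
t: 20.85
ee_pos: [0.5658, -0.0104, 0.1198]
ee_rot: [0.448, 0.894, 0.0, 0.0]
contact_force: [0.3, -0.4, -4.0]
opening: 0.0354
finger_force: 66.5
t: 21.25
ee_pos: [0.5658, -0.0104, 0.1179]
ee_rot: [0.448, 0.894, 0.0, 0.0]
contact_force: [-0.6, 1.2, -3.5]
opening: 0.0354
finger_force: 66.5
```

```bash
python3 -m pendant '[[[0,0,-0.1],[0,0,0]],[[0,0,0],[0,0,0]],[[0,0,0],[0,0,0]]]';python3 -m pendant '[[[0,0,-0.1],[0,0,0]],[[0,0,0],[0,0,0]],[[0,0,0],[0,0,0]]]'
```

```text
t: 21.55
ee_pos: [0.5658, -0.0105, 0.1178]
ee_rot: [0.449, 0.894, 0.0, 0.0]
contact_force: [-3.1, -0.1, 5.9]
opening: 0.0352
finger_force: 67.4
t: 21.85
ee_pos: [0.5658, -0.0105, 0.1177]
ee_rot: [0.449, 0.894, 0.0, 0.001]
contact_force: [-4.6, 0.1, 10.9]
opening: 0.035
finger_force: 68.4
```

The jar is seated: the force changed from −3.5 N to +11 N at the original grip height. I'll ease off by 1 mm, open the fingers and retreat straight up.

```bash
python3 -m pendant '[[[0,0,0.1],[0,0,0]],[[0,0,0],[0,0,0]]]' && python3 -m pendant '[[[0,0,0],[0,0,0]],[[0,0,0],[0,0,0]],[[0,0,0],[0,0,0]],[[0,0,0],[0,0,0]],[[0,0,0],[0,0,0]],[[0,0,0],[0,0,0]],[[0,0,0],[0,0,0]],[[0,0,0],[0,0,0]]]' 8.5 && python3 -m pendant '[[[0,0,0.5],[0,0,0]],[[0,0,1.5],[0,0,0]],[[0,0,3],[0,0,0]],[[0,0,4],[0,0,0]],[[0,0,4],[0,0,0]],[[0,0,4],[0,0,0]],[[-1,3,0],[0,0,0]],[[-1,3,0],[0,0,0]],[[-1,3,0],[0,0,0]],[[-1,3,0],[0,0,0]],[[-1,3,0],[0,0,0]],[[-1,3,0],[0,0,0]],[[-1,3,0],[0,0,0]],[[0,0,0],[0,0,0]],[[0,0,0],[0,0,0]]]'
python3 - <<'E'
from h import *
s=bot.read_camera("side");w=bot.read_camera("wrist")
cv2.imwrite("pics/r.png",np.vstack([cv2.resize(s[130:380,140:390],(300,300)),cv2.resize(w,(300,225))]) if 0 else np.hstack([s[110:384,120:400],w[:274,:]]))
E
```

```text
t: 22.05
ee_pos: [0.5658, -0.0105, 0.1178]
ee_rot: [0.448, 0.894, 0.0, 0.0]
contact_force: [-3.3, -0.2, 7.1]
opening: 0.0352
finger_force: 67.7
t: 22.85
ee_pos: [0.5657, -0.0105, 0.1168]
ee_rot: [0.448, 0.894, -0.0, 0.0]
contact_force: [0.1, -0.5, 0.3]
opening: 0.085
finger_force: 0.0
t: 24.35
ee_pos: [0.4955, 0.1999, 0.2871]
ee_rot: [0.448, 0.894, -0.0, 0.0]
contact_force: [-0.1, 0.2, -0.5]
opening: 0.0848
finger_force: 0.0
```

View pics/r.png

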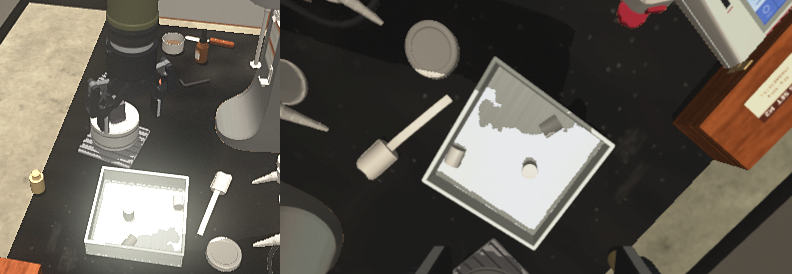

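The wrist view shows all three cylinders in the tray, at (550,125), (455,155) and (530,168). The side view shows the jar upright in the middle of the rack, and the weight and other visible items where they were. The gripper is free.

```bash
python3 -c "
from bench import bot
print(bot.close_job())"
```

```text
the job is handed in; nothing more can be done
None
```

I emptied the jar over the tray, set it back mouth-down near the middle of the rack, and handed the job in: all three cylinders lie in the tray, and the weight, stopper, tins and dropper bottle were not touched.

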